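Snap the back onto a clock case

TASK

Take the larger of the two loose round steel case backs, set it square on the open clock case in the holder and press it straight down until it snaps home, sitting flush on the case's shoulder all round. Leave the smaller back where it lies. Finish while still holding the back down firmly with the fingers: do not lift off or let up at the end.

Things in the scene. Friction and masses are not known exactly. Their poses are not given: they have to be found in the camera images.
- case_back: the larger case back: a loose round steel cap, 55 mm outer diameter, 16 mm high, finely ribbed round its side, flat on top, open below, lying mouth down on the bench; about 60 g. Origin at the centre of its lower rim, z up. The mouth is 44 mm wide inside at its lip, with a 2.5 mm lead-in chamfer, and the cavity is 13 mm deep
- case_back_center (a point): centre of the larger case back, half-way up (8 mm above its lower rim and below its flat top)
- small_back_center (a point): centre of the smaller case back, half-way up: a similar loose steel cap of 45 mm outer diameter and 13 mm high that does not fit; it is to stay where it lies
- clock_case: the open clock case, clamped with its back up in the middle of an aluminium holder (92 x 80 x 10 mm plate, two jaws up to 19 mm high, a brass screw reaching to 63 mm on its +x side); all fixed to the bench. Origin at the bench surface under the case's axis, z up
- case_seat (a point): point on the case's axis at the level of its shoulder, 26 mm above the bench. The back's lower rim sits on the shoulder (52 mm diameter) when home; its flat top is then 42 mm above the bench. Pushing the back past the catches takes about 7 to 13 N, which drops suddenly as they snap into its groove; then its rim meets the solid shoulder
- case_rim_top (a point): point on the case's axis level with the top of its open rim, 12.5 mm above the shoulder; the rim is 42 mm in outer diameter with a chamfered top edge and shows the movement. Three round-nosed spring catches stand 3 mm out of it, evenly spaced: a back set on stops on them with its lower rim about 8 mm above the shoulder and its flat top 50 mm above the bench

How it is judged:
By the outcome, as a careful person would: the job done as asked, in the order asked, and still so for the second after the job is handed in, while the arm keeps its last pose, push and grip.
It also fails if it takes over 48 s, if anything falls off the work surface, if the arm or the gripper's body presses on something with over 40 N, if the wrist force passes 120 N, or if a joint passes its speed limit or range.

ROBOT

A 7-joint arm with a two-finger parallel gripper is mounted at the origin on a cart in front of the work surface, level with it; the furniture and walls round the work are solid. World frame = base frame: x ahead of the robot, y to its left, z up, the work surface at z = 0. Lengths are in m, angles in rad, forces in N, time in s.
With the tool pointing down it reaches from about 0.4 to 0.85 m from the base axis. Payload 6.9 kg.
Tool frame: the origin (TCP) lies between the finger pads; the fingertips stand 19 mm ahead of it and the grasp point (between the pads) is the TCP; z points along the fingers, y is the direction in which the jaws open and shut (so a half turn about z gives the same grasp; the last joint's range is limited). The gripper opens to 85 mm and grips with 20 to 120 N. Pads are 22 mm wide; open, the fingers measure 114 mm over their backs; the gripper's body (76 mm by 85 mm) begins 54 mm behind the grasp point. The pads swing forward as they close: fully open they stand 13 mm farther back than shut.
Start: joints at [-1.03, 0.507, -0.238, 1.5, 0.126, 1.149, -0.155], TCP at [0.263, 0.567, 0.25] pointing down, gripper open.
Joint ranges: [-3.08, 3.08], [-0.24, 2.05], [-1.43, 1.35], [0, 2.5], [-1.52, 4.66], [0.17, 1.96], [-2.89, 2.89]. Speed limits (rad/s): [2.39, 2.39, 3.14, 3.14, 3.14, 3.14, 3.14].

INTERFACE

Orientations are given as a rotation vector (axis times angle).
In Python, from rig import bot, camera gives the robot as it stands.
- The arm moves only by the tool send_rows, never from a script. Its argument "targets" is a list of rows, each a list of 7 numbers: the shift along the tool's x, y, z in m, then the turn, a rotation vector about the tool's x, y, z in rad, then the finger opening in m, from 0 to 0.0854. A call has 1 to 20 rows; each row shifts and turns the pose as measured when the row begins, along the tool's axes as they then stand; what a row does not reach is not made up. A row lasts 1/8 s, in which the tool goes at most 62.5 mm and 10.7 degrees, less where a joint would pass 70% of its speed; a pose out of reach is approached as far as the arm can. A call with a gripper value outside its range is refused whole. The fingers move at their own pace and stop on an object; the grip force is fixed at half the most. Time passes only in rows, so rows that do not move let the fingers close. It gives the time, the measured TCP pose, the force and the opening at its end, in the units of the state.
- bot.sense(): the state, without advancing time (a new reading comes with each control period).
- camera(name): name is "scene" or "top"; returns a dict with "image" (384x512x3 uint8, red, green, blue), "depth" (384x512 float32, m along the optical axis (not along the pixel's ray), 0 where there is no reading), "fx", "fy", "cx", "cy" (pixels), "D" ([k1, k2, p1, p2, k3] as OpenCV has them; the pictures are not rectified), "R" (3x3) and "t" (3): a world point X has camera coordinates R X + t. Camera axes: x right, y down, z forward; pixel columns grow to the right and rows downward; lengths in m; the calibration is good to about 2 mm. A picture is of the moment at which its call begins.
- bot.job_done(): hands the job in, once; it reports no verdict.
The state is a dict: "time": time; "joint_positions": joint angles; "qd": joint speeds; "joint_efforts": joint torques, N m; "eef_pos": TCP position; "ee_rot": TCP orientation; "wrist_force": force on the tool from outside, world axes, zero at the start; "ft_torque": the same for the moment, N m; "grip_width": finger opening in m.
Only numpy, scipy, OpenCV 4.12 (cv2) and the standard library are available. Lean on these libraries where they do the work, as an engineer would, in place of code of your own. Each camera call takes 0.05 s, during which the arm holds its last target. There are 200 camera calls.

## Working session

There is one attempt and no reset: what is moved stays moved. The work goes in short steps, Python scripts to look and compute and a tool call to move; the robot and the scene stay as the last step left them, time stands still between calls to the robot, and variables do not carry over. Pictures are saved under pics/ and viewed, about 8 in all and at most 12, crops included, and the job is handed in when it is done.

Besides the shell and the picture viewer there is one more tool, called after "Call:" as name([rows], argument=value, ...), one row to a line, values as JSON. send_rows: Moves the arm, as the interface text tells. Its arguments: {"type":"object","properties":{"targets":{"type":"array","items":{"type":"array","items":{"type":"number"}}}},"required":["targets"]}

```bash
mkdir -p pics; cat > h.py <<'E'
import numpy as np, cv2
from rig import bot, camera
def snap(n,f):
    c=camera(n); cv2.imwrite(f'pics/{f}.png',c['image'][:,:,::-1]); np.savez(f'pics/{f}.npz',**c); return c
def ray(c,uv,z):
    K=np.array([[c['fx'],0,c['cx']],[0,c['fy'],c['cy']],[0,0,1]],float)
    p=cv2.undistortPoints(np.array(uv,float).reshape(-1,1,2),K,np.array(c['D'],float))[:,0]
    d=np.c_[p,np.ones(len(p))]@c['R']; o=-c['R'].T@c['t']
    return o+d*((z-o[2])/d[:,2])[:,None]
def proj(c,X):
    K=np.array([[c['fx'],0,c['cx']],[0,c['fy'],c['cy']],[0,0,1]],float)
    return cv2.projectPoints(np.array(X,float).reshape(-1,1,3),cv2.Rodrigues(c['R'])[0],c['t'],K,np.array(c['D'],float))[0][:,0]
def pts(c):
    v,u=np.mgrid[:384,:512]; K=np.array([[c['fx'],0,c['cx']],[0,c['fy'],c['cy']],[0,0,1]],float)
    p=cv2.undistortPoints(np.stack([u,v],-1).reshape(-1,1,2).astype(float),K,np.array(c['D'],float))[:,0]
    d=c['depth'].reshape(-1,1); return ((np.c_[p,np.ones(len(p))]*d-c['t'])@c['R']).reshape(384,512,3)
E
python3 - <<'E'
from h import *
a=snap('scene','s0');b=snap('top','t0')
cv2.imwrite('pics/both0.png',np.hstack([a['image'],b['image']])[:,:,::-1][:, :])
for c in(a,b): print(-c['R'].T@c['t'],c['R'][2],c['fx'],c['D'])
s=bot.sense();print(s)
E
```

```text
[-0.08765885 -0.50310537  0.47876486] [ 0.69096658  0.53744258 -0.48344664] 418.96086616589037 [-0.13173175  0.          0.          0.          0.        ]
[ 0.33733901 -0.01046652  1.02513589] [ 0.2004261  -0.03702719 -0.97900887] 473.0195290553702 [0.01472397 0.         0.         0.         0.        ]
{'time': 0.1, 'joint_positions': array([-1.03045989,  0.50825941, -0.23752213,  1.50103875,  0.12571288,
        1.14894121, -0.15477852]), 'qd': array([-0.00058138, -0.00264638, -0.00200846, -0.00270396, -0.00074778,
       -0.00069775,  0.0023403 ]), 'joint_efforts': array([-4.49023792e-03, -6.21830320e+01, -2.19419830e+00, -2.50204879e+01,
        1.25765428e-02,  7.91623257e-03,  6.65646439e-06]), 'eef_pos': array([0.26318124, 0.56640595, 0.24951074]), 'ee_rot': array([-6.77556973e-01, -3.06734188e+00,  2.55768445e-03]), 'wrist_force': array([ 0.36470926,  0.74647163, -0.54336195]), 'ft_torque': array([ 0.01639173, -0.03152167,  0.04086153]), 'grip_width': 0.08515914891919261}
```

View pics/t0.png

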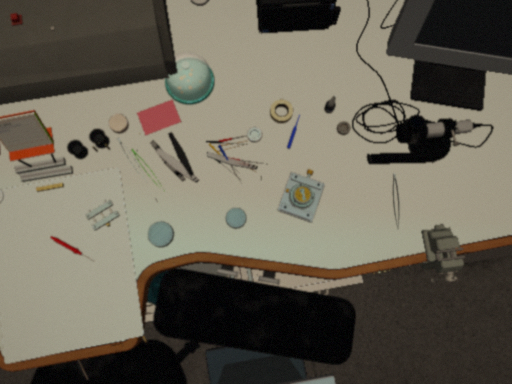

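View pics/s0.png

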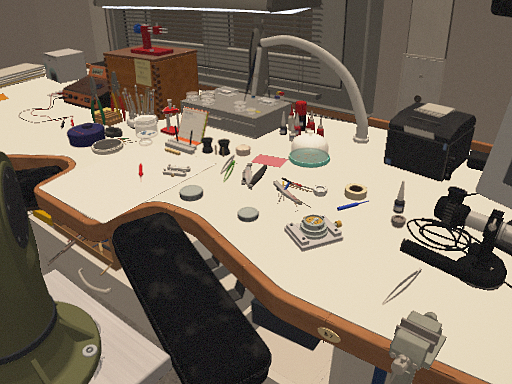

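The top view shows the larger back at about (160,234), the smaller one at (236,217) and the holder with its case at (301,196). In the scene view they are at (191,192), (248,214) and (313,227).

```bash
python3 - <<'E'
from h import *
t=dict(np.load('pics/t0.npz'));s=dict(np.load('pics/s0.npz'))
P=pts(t); I=t['image'].astype(int)
for n,(u,v) in dict(big=(160,234),small=(236,217),case=(301,196)).items():
    w=P[v-3:v+4,u-3:u+4].reshape(-1,3); print(n,np.median(w,0),I[v,u],I[v-25,u])
def fit(c,u,v,z,r=24,show=True):
    I=c['image'].astype(int); y0,x0=v-r,u-r
    sub=I[y0:y0+2*r,x0:x0+2*r]; m=((sub[:,:,0]<sub[:,:,2]+5)).astype(np.uint8)
    cs,_=cv2.findContours(m,cv2.RETR_EXTERNAL,cv2.CHAIN_APPROX_NONE); k=max(cs,key=cv2.contourArea)
    q=k[:,0]+[x0,y0]; W=ray(c,q,z)[:,:2]; A=np.c_[W,np.ones(len(W))]; x=np.linalg.lstsq(A,(W**2).sum(1),rcond=None)[0]
    cc=x[:2]/2; print(cc,'r',np.sqrt(x[2]+cc@cc),'ext',np.ptp(W,0))
    return cc
fit(t,160,234,.016);fit(t,236,217,.013)
S=pts(s)
for n,(u,v) in dict(big=(191,192),small=(248,214),case=(313,227)).items():
    print(n,S[v,u],s['image'][v,u])
for n,o in (('t0',t),('s0',s)):
    pass
# depth segmentation around case
H=P[:,:,2]; m=(H>.006)&(np.abs(P[:,:,0]-P[196,301,0])<.08)&(np.abs(P[:,:,1]-P[196,301,1])<.08)
q=P[m]; print('case>6mm',q.min(0),q.max(0),np.median(q,0))
for lo,hi in((.024,.03),(.03,.045),(.006,.014),(.015,.022)):
    qq=q[(q[:,2]>lo)&(q[:,2]<hi)]; print(lo,len(qq),qq.mean(0),np.ptp(qq,0))
a=cv2.resize(t['image'][150:260,120:340],None,fx=3.5,fy=3.5,interpolation=cv2.INTER_CUBIC)
b=cv2.resize(s['image'][200:260,270:360],None,fx=8,fy=5*1.6,interpolation=cv2.INTER_CUBIC)
cv2.imwrite('pics/c0.png',a[:,:,::-1]);cv2.imwrite('pics/c1.png',b[:,:,::-1])
E
```

```text
big [0.49896749 0.14924486 0.01433494] [113 133 125] [164 162 143]
small [ 0.50763869 -0.01718556  0.0114869 ] [113 134 127] [164 158 136]
case [ 0.52465881 -0.16197874  0.03636435] [129 104  40] [163 156 136]
[0.49928941 0.14858197] r 0.026075842480159837 ext [0.05313095 0.054154  ]
[ 0.50664053 -0.0163539 ] r 0.02073971583658357 ext [0.04297613 0.04275163]
big [0.48940428 0.13885649 0.01589884] [189 185 163]
small [ 0.49692174 -0.02408669  0.01240694] [185 178 159]
case [ 0.50841857 -0.1754141   0.03285064] [88 87 81]
case>6mm [ 0.47001858 -0.22122193  0.00601246] [ 0.58509411 -0.1104447   0.04220757] [ 0.52608665 -0.1643204   0.01805454]
0.024 115 [ 0.52342659 -0.16175963  0.0262767 ] [0.07225992 0.06590556 0.00596565]
0.03 305 [ 0.52745201 -0.16569398  0.03577288] [0.04436435 0.0419591  0.01207859]
0.006 492 [ 0.52513232 -0.16461476  0.00949509] [0.11507553 0.11077723 0.00797914]
0.015 525 [ 0.52917168 -0.16660577  0.01830714] [0.1093245  0.09900554 0.00693597]
```

View pics/c0.png

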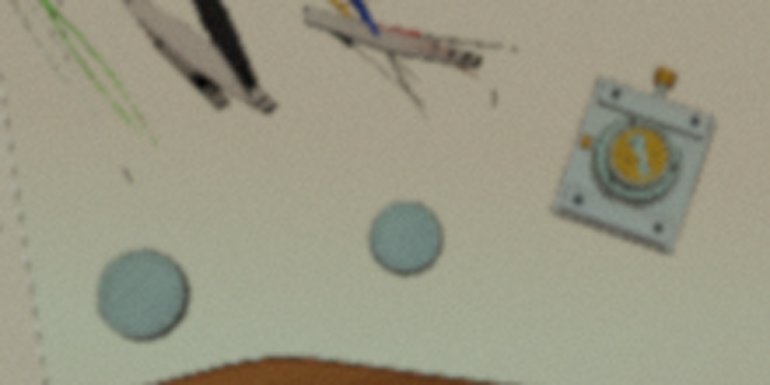

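View pics/c1.png

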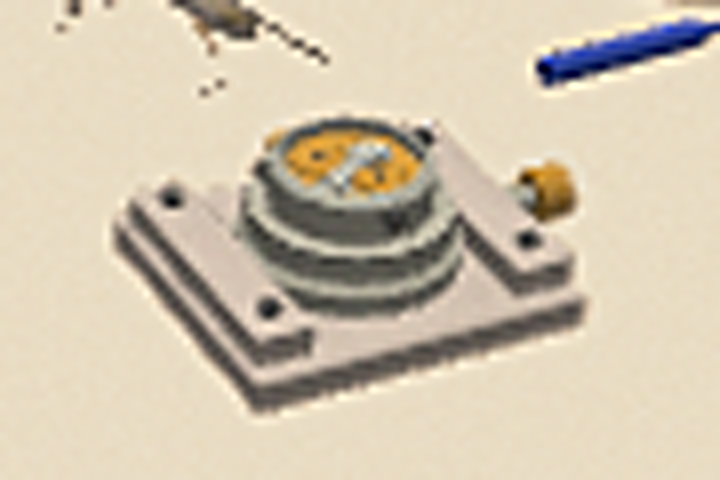

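The crops show nothing between the parts and both backs lying flat. The case is open, with the brass screw toward +x and away, and the jaws are low. Next I'll work out the approach move.

```bash
cat >> h.py <<'E'
from scipy.spatial.transform import Rotation as Ro
def delta(X):
    s=bot.sense(); R=Ro.from_rotvec(s['ee_rot']).as_matrix()
    print('t',round(s['time'],2),'pos',s['eef_pos'].round(4),'F',s['wrist_force'].round(1),'w',round(s['grip_width'],4),'tool z',R[:,2].round(4),'tool delta',(R.T@(np.array(X)-s['eef_pos'])).round(4))
    print('tilt fix rotvec(tool)',np.cross([0,0,1],R.T@[0,0,-1]).round(4))
E
python3 - <<'E'
from h import *
t=dict(np.load('pics/t0.npz'));s=dict(np.load('pics/s0.npz'))
# plate corners (z=.010) from top + scene, gold dial in both views
def gold(c,u,v,r=16):
    I=c['image'][v-r:v+r,u-r:u+r].astype(int); m=((I[:,:,0]-I[:,:,2]>55)).astype(np.uint8)
    cs,_=cv2.findContours(m,cv2.RETR_EXTERNAL,cv2.CHAIN_APPROX_NONE); k=max(cs,key=cv2.contourArea)
    e=cv2.fitEllipse(k); return np.array(e[0])+[u-r,v-r],e[1]
for n,c,u,v in(('top',t,302,195),('scene',s,314,223)):
    g,ax=gold(c,u,v); print(n,g,ax,[ray(c,g,z)[0].round(4) for z in(.030,.0345,.0385)])
# hole of plate: top view mask of non-bench colour (bluish)
I=t['image'].astype(int); m=np.zeros((384,512),np.uint8); m[165:225,270:330]=(I[165:225,270:330,0]-I[165:225,270:330,2]<12)
cs,_=cv2.findContours(m,cv2.RETR_EXTERNAL,cv2.CHAIN_APPROX_NONE); k=max(cs,key=cv2.contourArea)
W=ray(t,k[:,0],.010)[:,:2]; r=cv2.minAreaRect((W*1000).astype(np.float32)); print('plate',r)
# depth-based top faces
for c,n in((t,'top'),(s,'scene')):
    P=pts(c)
    for nm,x,y,z0,R in(('big',.499,.149,.011,.04),('small',.507,-.017,.008,.04)):
        q=P[(P[:,:,2]>z0)&(np.hypot(P[:,:,0]-x,P[:,:,1]-y)<R)]; cc,rr=cv2.minEnclosingCircle((q[:,:2]*1000).astype(np.float32)); print(n,nm,len(q),q.mean(0).round(4),cc,rr)
delta([.499,.149,.10])
E
```

```text
top [302.25707436 193.72387886] (13.161846160888672, 14.122385025024414) [array([ 0.5302, -0.1665,  0.03  ]), array([ 0.5293, -0.1658,  0.0345]), array([ 0.5285, -0.1651,  0.0385])]
scene [313.52104855 219.72714043] (6.991631031036377, 15.731164932250977) [array([ 0.5354, -0.1606,  0.03  ]), array([ 0.5292, -0.1641,  0.0345]), array([ 0.5236, -0.1671,  0.0385])]
plate ((531.7755737304688, -166.84512329101562), (77.70687103271484, 97.31954193115234), 60.39445877075195)
top big 503 [0.499  0.1486 0.0148] (499.24725341796875, 149.01217651367188) 27.823177337646484
top small 321 [ 0.5063 -0.0169  0.012 ] (506.58990478515625, -16.7097225189209) 22.745424270629883
scene big 221 [0.4952 0.1462 0.015 ] (496.4218444824219, 147.96339416503906) 27.904699325561523
scene small 202 [ 0.5017 -0.0183  0.012 ] (503.4357604980469, -16.927709579467773) 22.525354385375977
t 0.1 pos [0.2632 0.5664 0.2495] F [ 0.4  0.7 -0.5] w 0.0852 tool z [-7.0e-04 -1.5e-03 -1.0e+00] tool delta [-0.3897 -0.279   0.15  ]
tilt fix rotvec(tool) [-0.0017  0.0001  0.    ]
```

Call:
send_rows([
  [-0.039, -0.028, 0.006, 0, 0, 0, 0.0854],
  [-0.039, -0.028, 0.006, 0, 0, 0, 0.0854],
  [-0.039, -0.028, 0.006, 0, 0, 0, 0.0854],
  [-0.039, -0.028, 0.006, 0, 0, 0, 0.0854],
  [-0.039, -0.028, 0.006, 0, 0, 0, 0.0854],
  [-0.039, -0.028, 0.006, 0, 0, 0, 0.0854],
  [-0.039, -0.028, 0.006, 0, 0, 0, 0.0854],
  [-0.039, -0.028, 0.006, 0, 0, 0, 0.0854],
  [-0.039, -0.028, 0.006, 0, 0, 0, 0.0854],
  [-0.03, -0.02, 0.006, 0, 0, 0, 0.0854],
  [0, 0, 0, 0, 0, 0, 0.0854],
])

```text
time: 1.48
eef_pos: [0.4992, 0.1454, 0.1836]
ee_rot: [-0.675, -3.063, 0.01]
wrist_force: [0.2, -0.0, -0.2]
grip_width: 0.0852
```

```bash
python3 - <<'E'
from h import *
delta([.498,.1485,.07])
E
```

```text
t 1.48 pos [0.4992 0.1454 0.1836] F [ 0.2 -0.  -0.2] w 0.0852 tool z [-0.0065 -0.005  -1.    ] tool delta [0.0019 0.0031 0.1136]
tilt fix rotvec(tool) [-0.0073 -0.0038  0.    ]
```

Call:
send_rows([
  [0.002, 0.003, 0.035, -0.007, -0.004, 0, 0.0854],
  [0, 0, 0.04, 0, 0, 0, 0.0854],
  [0, 0, 0.035, 0, 0, 0, 0.0854],
  [0, 0, 0.025, 0, 0, 0, 0.0854],
  [0, 0, 0, 0, 0, 0, 0.0854],
])

```text
time: 2.1
eef_pos: [0.4973, 0.1533, 0.0455]
ee_rot: [-0.671, -3.069, -0.005]
wrist_force: [0.0, 0.3, -0.2]
grip_width: 0.0854
```

```bash
python3 - <<'E'
from h import *
delta([.498,.1485,.017])
snap('scene','s1')
E
```

```text
t 2.1 pos [0.4973 0.1533 0.0455] F [ 0.   0.3 -0.2] w 0.0854 tool z [ 5.0e-04  3.1e-03 -1.0e+00] tool delta [-0.0026 -0.0042  0.0284]
tilt fix rotvec(tool) [ 0.003  -0.0009  0.    ]
```

Call:
send_rows([
  [-0.0025, -0.004, 0.013, 0.003, -0.001, 0, 0.0854],
  [0, 0, 0.0125, 0, 0, 0, 0.0854],
  [0, 0, 0, 0, 0, 0, 0.0854],
])

```text
time: 2.52
eef_pos: [0.5, 0.1496, 0.0217]
ee_rot: [0.669, 3.064, 0.004]
wrist_force: [-0.2, 0.1, -0.6]
grip_width: 0.0855
```

```bash
python3 - <<'E'
from h import *
delta([.498,.1485,.0195])
c=snap('scene','s2'); cv2.imwrite('pics/s2c.png',cv2.resize(c['image'][120:240,120:280],None,fx=4,fy=4)[:,:,::-1])
E
```

```text
t 2.52 pos [0.5    0.1496 0.0217] F [-0.2  0.1 -0.6] w 0.0855 tool z [ 0.0055  0.0017 -1.    ] tool delta [ 0.0014 -0.0018  0.0021]
tilt fix rotvec(tool) [ 0.0039  0.0043 -0.    ]
```

View pics/s2c.png

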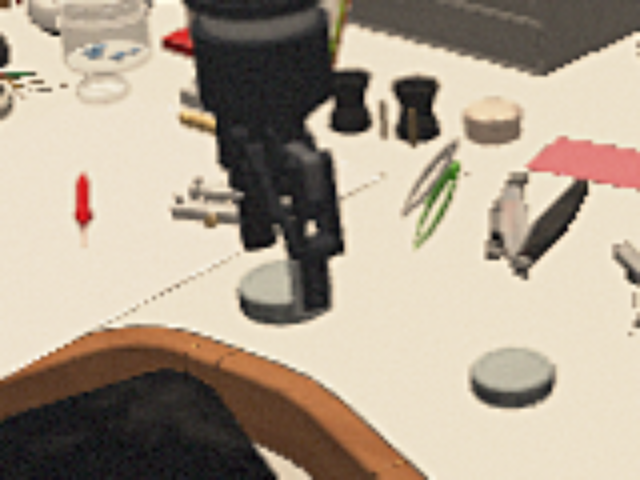

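The fingers straddle the larger back (crop (285,290)). I'll centre on it and close.

Call:
send_rows([
  [0.0015, -0.002, 0.002, 0.004, 0.004, 0, 0.0854],
  [0, 0, 0, 0, 0, 0, 0.07],
  [0, 0, 0, 0, 0, 0, 0.05],
  [0, 0, 0, 0, 0, 0, 0.04],
  [0, 0, 0, 0, 0, 0, 0.04],
  [0, 0, 0, 0, 0, 0, 0.04],
  [0, 0, 0, 0, 0, 0, 0.04],
  [0, 0, 0, 0, 0, 0, 0.04],
])

```text
time: 3.58
eef_pos: [0.4985, 0.1484, 0.0213]
ee_rot: [0.671, 3.067, 0.001]
wrist_force: [0.2, -0.7, 1.7]
grip_width: 0.0527
```

```bash
python3 - <<'E'
from h import *
delta([.498,.1485,.10])
E
```

```text
t 3.58 pos [0.4985 0.1484 0.0213] F [ 0.2 -0.7  1.7] w 0.0527 tool z [ 2.3e-03  2.0e-04 -1.0e+00] tool delta [ 0.0004 -0.     -0.0787]
tilt fix rotvec(tool) [ 0.0012  0.002  -0.    ]
```

Call:
send_rows([
  [0, 0, -0.01, 0, 0, 0, 0.04],
  [0, 0, -0.025, 0, 0, 0, 0.04],
  [0, 0, -0.035, 0, 0, 0, 0.04],
  [0, 0, -0.02, 0.001, 0.002, 0, 0.04],
  [0, 0, 0, 0, 0, 0, 0.04],
])

```text
time: 4.2
eef_pos: [0.4982, 0.1485, 0.1157]
ee_rot: [0.671, 3.069, 0.0]
wrist_force: [0.3, 0.1, -1.2]
grip_width: 0.0529
```

```bash
python3 - <<'E'
from h import *
c=snap('scene','s3'); t=snap('top','t3')
a=cv2.resize(c['image'][100:240,110:270],None,fx=4,fy=4);cv2.imwrite('pics/s3c.png',a[:,:,::-1])
delta([.529,-.1655,.11])
E
```

```text
t 4.3 pos [0.4972 0.1482 0.114 ] F [-1.  -0.2 -1.5] w 0.0531 tool z [-2.7e-03 -7.0e-04 -1.0e+00] tool delta [-0.1597 -0.2718  0.0041]
tilt fix rotvec(tool) [-0.0018 -0.0022  0.    ]
```

View pics/s3c.png

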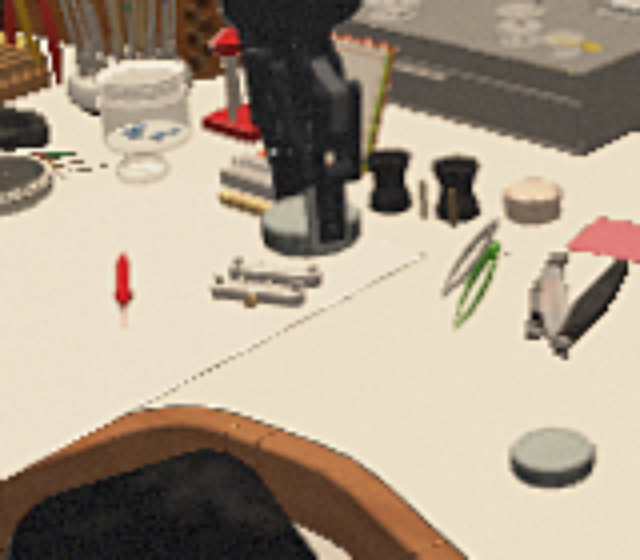

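The back is held level (crop (310,225)), and the small back hasn't moved. Next I'll carry it over the case.

Call:
send_rows([
  [-0.01, -0.017, 0, -0.001, -0.001, 0, 0.04],
  [-0.017, -0.029, 0, 0, 0, 0, 0.04],
  [-0.018, -0.03, 0, 0, 0, 0, 0.04],
  [-0.018, -0.03, 0, 0, 0, 0, 0.04],
  [-0.018, -0.03, 0, 0, 0, 0, 0.04],
  [-0.018, -0.03, 0, 0, 0, 0, 0.04],
  [-0.018, -0.03, 0, 0, 0, 0, 0.04],
  [-0.018, -0.03, 0, 0, 0, 0, 0.04],
  [-0.012, -0.02, 0, 0, 0, 0, 0.04],
  [-0.007, -0.012, 0, 0, 0, 0, 0.04],
  [0, 0, 0, 0, 0, 0, 0.04],
])

```text
time: 5.68
eef_pos: [0.5243, -0.158, 0.1001]
ee_rot: [-0.659, -3.048, 0.004]
wrist_force: [0.1, -0.4, -1.1]
grip_width: 0.0528
```

```bash
python3 - <<'E'
from h import *
c=snap('scene','s4'); t=snap('top','t4')
a=cv2.resize(c['image'][140:260,240:400],None,fx=4,fy=4);b=cv2.resize(t['image'][140:240,250:350],None,fx=4.8,fy=4.8);cv2.imwrite('pics/s4c.png',a[:,:,::-1]);cv2.imwrite('pics/t4c.png',b[:,:,::-1])
delta([.529,-.1655,.075])
E
```

```text
t 5.78 pos [ 0.5244 -0.1563  0.1005] F [-0.   0.  -0.8] w 0.0532 tool z [-0.0223  0.0031 -0.9997] tool delta [-0.0085 -0.0064  0.0253]
tilt fix rotvec(tool) [-0.0063 -0.0216  0.    ]
```

View pics/s4c.png

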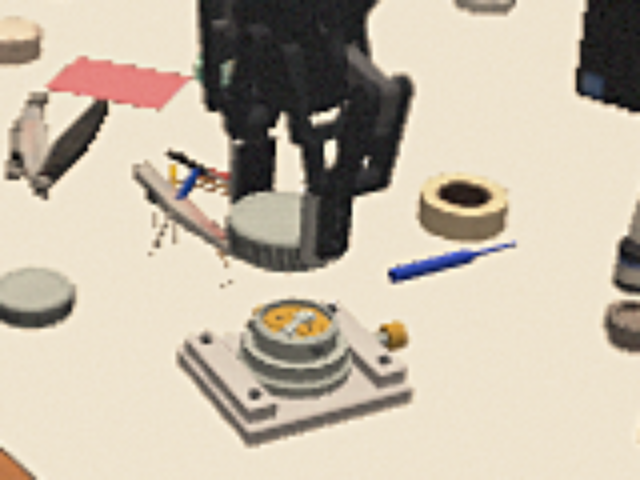

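The back hangs level between the fingers (crop (285,230)), behind and above the case (295,330). I'll level the tool and close in.

Call:
send_rows([
  [-0.0085, -0.0065, 0.01, -0.006, -0.022, 0, 0.04],
  [0, 0, 0.01, 0, 0, 0, 0.04],
  [0, 0, 0, 0, 0, 0, 0.04],
  [0, 0, 0, 0, 0, 0, 0.04],
])

```text
time: 6.28
eef_pos: [0.5298, -0.1602, 0.0799]
ee_rot: [-0.65, -3.073, -0.003]
wrist_force: [-1.0, -0.1, -0.5]
grip_width: 0.053
```

```bash
python3 - <<'E'
from h import *
delta([.529,-.1655,.075])
c=snap('scene','s5'); t=snap('top','t5')
a=cv2.resize(c['image'][160:260,260:380],None,fx=5,fy=5);cv2.imwrite('pics/s5c.png',a[:,:,::-1])
b=cv2.resize(t['image'][150:230,260:350],None,fx=5,fy=5);cv2.imwrite('pics/t5c.png',b[:,:,::-1])
p=np.zeros((500,1050,3),np.uint8);p[:,:600]=a;p[:400,600:]=b;cv2.imwrite('pics/p5.png',cv2.resize(p,(800,381),interpolation=cv2.INTER_AREA)[:,:,::-1])
E
```

```text
t 6.28 pos [ 0.5298 -0.1602  0.0799] F [-1.  -0.1 -0.5] w 0.053 tool z [ 1.e-04  2.e-03 -1.e+00] tool delta [-0.0014 -0.0052  0.0049]
tilt fix rotvec(tool) [ 0.0019 -0.0008  0.    ]
```

View pics/p5.png

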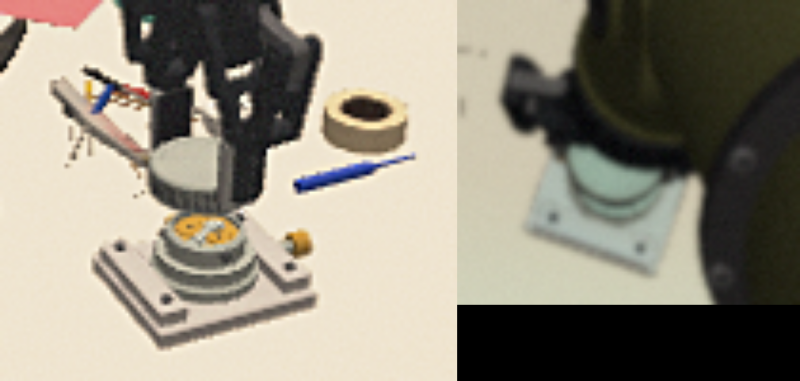

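The scene crop shows the back just above and slightly behind the case rim. In the top crop its near edge shows over the plate. The measured offset to the case axis is about 5 mm in y, so I'll correct that and then descend gently, feeling for contact.

Call:
send_rows([
  [-0.001, -0.005, 0.004, 0.002, -0.001, 0, 0.04],
  [0, 0, 0, 0, 0, 0, 0.04],
  [0, 0, 0, 0, 0, 0, 0.04],
])

```text
time: 6.75
eef_pos: [0.5288, -0.166, 0.0761]
ee_rot: [0.651, 3.072, -0.001]
wrist_force: [0.8, -0.5, -0.5]
grip_width: 0.053
```

```bash
python3 - <<'E'
from h import *
delta([.5285,-.1657,.065])
c=snap('scene','s6'); 
a=cv2.resize(c['image'][180:255,270:370],None,fx=8,fy=8,interpolation=cv2.INTER_CUBIC);cv2.imwrite('pics/s6c.png',a[:,:,::-1])
E
```

```text
t 6.75 pos [ 0.5288 -0.166   0.0761] F [ 0.8 -0.5 -0.5] w 0.053 tool z [ 1.1e-03 -8.0e-04 -1.0e+00] tool delta [0.0004 0.0001 0.0111]
tilt fix rotvec(tool) [-0.0003  0.0013  0.    ]
```

View pics/s6c.png

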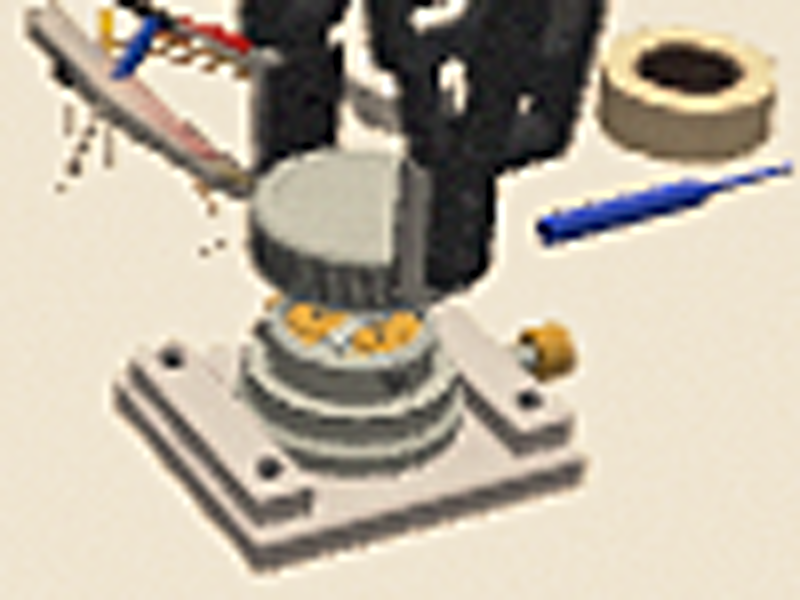

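The back (crop x 250 to about 490) sits just above the rim (262 to 438). I'll check the alignment by casting the silhouette edges.

```bash
python3 - <<'E'
from h import *
c=dict(np.load('pics/s6.npz')); th=np.linspace(0,2*np.pi,360)
def circ(x,y,z,r): 
    p=(proj(c,np.c_[x+r*np.cos(th),y+r*np.sin(th),th*0+z])-[270,180]+.5)*8; return p[:,0].min().round(1),p[:,0].max().round(1),p[:,1].min().round(1),p[:,1].max().round(1)
print('back bottom',circ(.5288,-.166,.0548,.0275),'top',circ(.5288,-.166,.0708,.0275))
for d in((0,0),(.002,0),(0,.002)):
  x,y=.5285+d[0],-.1657+d[1]
  print('shoulder',circ(x,y,.026,.026),'rim',circ(x,y,.0385,.021))
E
```

```text
back bottom (np.float64(249.6), np.float64(476.6), np.float64(197.3), np.float64(315.1)) top (np.float64(252.2), np.float64(481.5), np.float64(141.5), np.float64(257.2))
shoulder (np.float64(249.2), np.float64(460.1), np.float64(298.2), np.float64(413.1)) rim (np.float64(271.7), np.float64(443.3), np.float64(266.6), np.float64(358.2))
shoulder (np.float64(253.5), np.float64(464.1), np.float64(294.9), np.float64(409.4)) rim (np.float64(276.0), np.float64(447.3), np.float64(263.2), np.float64(354.5))
shoulder (np.float64(242.3), np.float64(453.0), np.float64(295.8), np.float64(410.4)) rim (np.float64(264.7), np.float64(436.2), np.float64(264.1), np.float64(355.5))
```

Call:
send_rows([
  [0.0015, 0.0005, 0.004, 0, 0.001, 0, 0.04],
  [0, 0, 0.005, 0, 0, 0, 0.04],
  [0, 0, 0.003, 0, 0, 0, 0.04],
  [0, 0, 0, 0, 0, 0, 0.04],
])

```text
time: 7.3
eef_pos: [0.5274, -0.1647, 0.0631]
ee_rot: [-0.651, -3.073, 0.0]
wrist_force: [1.1, -0.2, -0.6]
grip_width: 0.0533
```

```bash
python3 - <<'E'
from h import *
delta([.5277,-.1650,.0575])
E
```

```text
t 7.3 pos [ 0.5274 -0.1647  0.0631] F [ 1.1 -0.2 -0.6] w 0.0533 tool z [-3.e-04 -2.e-04 -1.e+00] tool delta [-0.0004 -0.0001  0.0056]
tilt fix rotvec(tool) [-0.0003 -0.0002  0.    ]
```

Call:
send_rows([
  [-0.0004, 0, 0.003, 0, 0, 0, 0.04],
  [0, 0, 0.002, 0, 0, 0, 0.04],
  [0, 0, 0, 0, 0, 0, 0.04],
])

```text
time: 7.68
eef_pos: [0.5279, -0.1649, 0.0578]
ee_rot: [-0.651, -3.073, 0.0]
wrist_force: [0.4, -0.0, -0.6]
grip_width: 0.0527
```

```bash
python3 - <<'E'
from h import *
delta([.5277,-.1650,.0553]); print(bot.sense()['ft_torque'].round(3))
E
```

```text
t 7.67 pos [ 0.5279 -0.1649  0.0578] F [ 0.4 -0.  -0.6] w 0.0527 tool z [-2.e-04 -2.e-04 -1.e+00] tool delta [ 0.0002 -0.0002  0.0025]
tilt fix rotvec(tool) [-0.0003 -0.0001  0.    ]
[-0.02  -0.006  0.02 ]
```

Call:
send_rows([
  [0, 0, 0.0015, 0, 0, 0, 0.04],
  [0, 0, 0.001, 0, 0, 0, 0.04],
  [0, 0, 0.001, 0, 0, 0, 0.04],
])

```text
time: 8.05
eef_pos: [0.528, -0.1655, 0.0546]
ee_rot: [0.652, 3.073, -0.002]
wrist_force: [-1.8, 0.1, 5.9]
grip_width: 0.0529
```

```bash
python3 - <<'E'
from h import *
delta([.5277,-.1650,.0473]); print(bot.sense()['ft_torque'].round(3))
E
```

```text
t 8.05 pos [ 0.528  -0.1655  0.0546] F [-1.8  0.1  5.9] w 0.0529 tool z [ 3.0e-04 -1.1e-03 -1.0e+00] tool delta [0.0005 0.0004 0.0073]
tilt fix rotvec(tool) [-0.0009  0.0007  0.    ]
[-0.254  0.413  0.026]
```

Call:
send_rows([
  [0, 0, 0.0015, 0, 0, 0, 0.04],
  [0, 0, 0.002, 0, 0, 0, 0.04],
])

```text
time: 8.3
eef_pos: [0.5283, -0.166, 0.0531]
ee_rot: [0.652, 3.071, -0.003]
wrist_force: [-3.8, 0.2, 12.4]
grip_width: 0.0529
```

```bash
python3 - <<'E'
from h import *
delta([.5277,-.1650,.0473]); print(bot.sense()['ft_torque'].round(3))
E
```

```text
t 8.3 pos [ 0.5283 -0.166   0.0531] F [-3.8  0.2 12.4] w 0.0529 tool z [ 0.0019 -0.0023 -1.    ] tool delta [0.001  0.0007 0.0058]
tilt fix rotvec(tool) [-0.0013  0.0026  0.    ]
[0.093 0.788 0.022]
```

Call:
send_rows([
  [0.0008, 0.0004, 0.002, -0.001, 0.002, 0, 0.04],
  [0.0003, 0.0002, 0.0025, 0, 0, 0, 0.04],
])

```text
time: 8.55
eef_pos: [0.5277, -0.1655, 0.0496]
ee_rot: [0.652, 3.071, -0.002]
wrist_force: [-1.2, -2.0, -6.2]
grip_width: 0.0527
```

```bash
python3 - <<'E'
from h import *
delta([.5277,-.1650,.0473]); print(bot.sense()['ft_torque'].round(3))
E
```

```text
t 8.55 pos [ 0.5277 -0.1655  0.0496] F [-1.2 -2.  -6.2] w 0.0527 tool z [ 0.0015 -0.0015 -1.    ] tool delta [0.0002 0.0004 0.0022]
tilt fix rotvec(tool) [-0.0007  0.002   0.    ]
[-0.467  0.147 -0.014]
```

The force dropped suddenly, so the catches are passing. I'll keep pressing to the shoulder.

Call:
send_rows([
  [0.0002, 0.0003, 0.002, -0.001, 0.002, 0, 0.04],
  [0, 0, 0.002, 0, 0, 0, 0.04],
  [0, 0, 0.002, 0, 0, 0, 0.04],
])

```text
time: 8.93
eef_pos: [0.5276, -0.165, 0.0469]
ee_rot: [0.653, 3.072, -0.001]
wrist_force: [-9.1, 2.6, 29.1]
grip_width: 0.0527
```

```bash
python3 - <<'E'
from h import *
delta([.5277,-.1650,.0473]); print(bot.sense()['ft_torque'].round(3))
E
```

```text
t 8.93 pos [ 0.5276 -0.165   0.0469] F [-9.1  2.6 29.1] w 0.0527 tool z [ 1.e-03 -7.e-04 -1.e+00] tool delta [-0.      0.     -0.0004]
tilt fix rotvec(tool) [-0.0002  0.0012  0.    ]
[ 0.402  1.77  -0.035]
```

Call:
send_rows([
  [0.0005, 0, 0.002, 0, 0.001, 0, 0.04],
  [0, 0, 0.0015, 0, 0, 0, 0.04],
  [0, 0, 0.0015, 0, 0, 0, 0.04],
])

```text
time: 9.3
eef_pos: [0.5279, -0.165, 0.047]
ee_rot: [0.653, 3.069, -0.002]
wrist_force: [-4.6, -0.0, 18.1]
grip_width: 0.053
```

```bash
python3 - <<'E'
from h import *
c=snap('scene','s7'); 
a=cv2.resize(c['image'][180:255,270:370],None,fx=8,fy=8,interpolation=cv2.INTER_CUBIC);cv2.imwrite('pics/s7c.png',a[:,:,::-1])
delta([.5277,-.1650,.0473]); print(bot.sense()['ft_torque'].round(3))
th=np.linspace(0,6.283,360)
for z in(.042,.050):
    p=(proj(c,np.c_[.528+.0275*np.cos(th),-.165+.0275*np.sin(th),th*0+z])-[270,180]+.5)*8; print(z,p.min(0),p.max(0))
P=pts(c)[195:235,300:335]; q=P[(np.hypot(P[...,0]-.523,P[...,1]+.168)<.012)]; print('depth z of top',np.percentile(q[:,2],[10,25,50,75,90]))
E
```

```text
t 9.35 pos [ 0.5279 -0.165   0.047 ] F [-5.3  0.7 18.5] w 0.0527 tool z [ 0.0038 -0.0023 -1.    ] tool delta [ 0.0002 -0.0001 -0.0003]
tilt fix rotvec(tool) [-0.0006  0.0044  0.    ]
[ 0.215  1.128 -0.008]
0.042 [242.22068018 241.20249028] [467.52330018 360.75104475]
0.05 [243.52849392 213.87987683] [469.93207678 332.39633702]
depth z of top [0.04023616 0.04047197 0.04077108 0.0411471  0.04160068]
```

View pics/s7c.png

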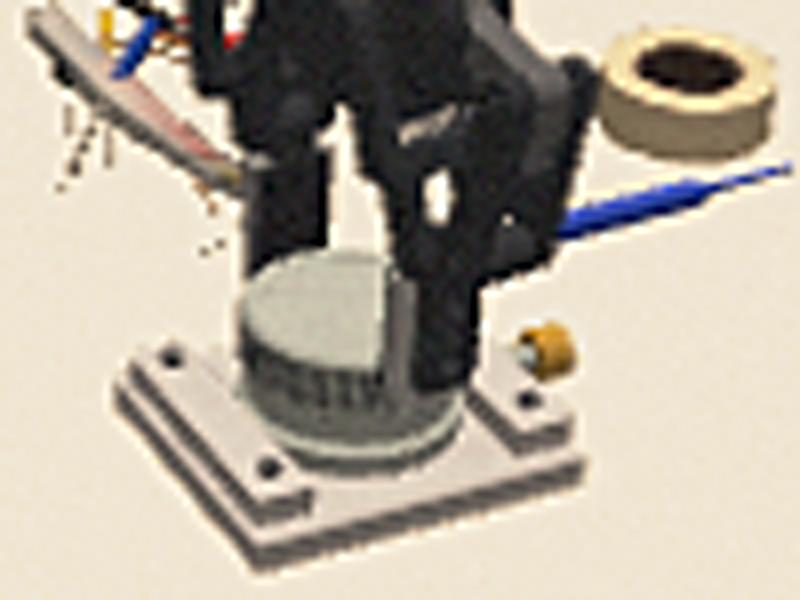

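The back sits on the shoulder with no gap visible at crop (350,440). Its top reads 40.8 mm, or about 42 mm after the roughly 1.2 mm depth bias seen on the loose backs. I'll level the hand, add one firm push and hand in.

Call:
send_rows([
  [0.0002, 0, 0.002, -0.001, 0.004, 0, 0.04],
  [0, 0, 0.002, 0, 0.002, 0, 0.04],
  [0, 0, 0.002, 0, 0.001, 0, 0.04],
])

```text
time: 9.72
eef_pos: [0.528, -0.165, 0.047]
ee_rot: [0.654, 3.072, -0.001]
wrist_force: [-6.9, 1.0, 24.4]
grip_width: 0.0528
```

```bash
python3 - <<'E'
from h import *
delta([.5277,-.1650,.0473])
s=bot.sense()
if 15<s['wrist_force'][2]<45 and s['eef_pos'][2]<.0478: print(bot.job_done())
E
```

```text
t 9.72 pos [ 0.528 -0.165  0.047] F [-6.9  1.  24.4] w 0.0528 tool z [ 5.e-04 -5.e-04 -1.e+00] tool delta [ 0.0003 -0.0001 -0.0003]
tilt fix rotvec(tool) [-0.0003  0.0007  0.    ]
the job is handed in; nothing more can be done
None
```

The larger back is on the clock case, pressed past the catches and seated on the shoulder. I handed the job in at 9.7 s with the fingers still gripping it and pressing down.

- **Snap:** the push rose to about 12 N on the catches, dropped suddenly as they snapped in, then rose to 29 N against the solid shoulder.
- **Final state:** I was pressing with about 24 N. The tool was within 0.05° of vertical, at 47.0 mm against the 47.3 mm I had predicted for home.
- **Seating:** the last picture, taken just before the final push, shows the rim on the shoulder with no gap on the visible side. The far side is hidden by the fingers. The top face measured 40.8 mm by depth. Adding the roughly 1.2 mm that depth read low on the loose backs gives the expected 42 mm.
- **Disagreements:** the two cameras placed the case axis 1 to 2 mm apart, so I aimed between them. A sideways force of about 7 N remained at the end. The fingers read about 53 mm on the 55 mm back.
- **Smaller back:** I never touched it, and it was still in place when last seen during the carry. I did not check its position again at the end.

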